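# Right the fallen milk carton and hold the chiller lid open

### The arm

A 6-joint arm with a two-finger parallel gripper is mounted at the origin on the work surface. World frame = base frame: x ahead of the robot, y to its left, z up, the work surface at z = 0. Lengths are in mm, angles in rad, forces in N, time in s.
With the tool pointing down it reaches from about 350 to 775 mm from the base axis. Payload 7.3 kg.
Tool frame: the origin (TCP) lies on the centre line of the jaws, within the pads' length; the fingertips stand 17 mm ahead of it and the grasp point (between the pads) lies 2 mm behind it; z points along the fingers, y is the line along which they close (so a half turn about z gives the same grasp; the last joint's range is limited). The gripper opens to 92 mm and grips with 3 to 60 N. Pads are 19 mm wide; open, the fingers measure 130 mm over their backs; the gripper's body (75 mm by 190 mm) begins 47 mm behind the grasp point.
Start: joints at [-1.319, 0.342, 1.524, -0, 1.275, -0.146], TCP at [203.404, -484.018, 212.941] pointing down, gripper open.
Joint ranges: [-2.53, 2.53], [-0.77, 2.02], [0.04, 2.7], [-1, 4.14], [0.28, 2.66], [-3.11, 3.11]. Speed limits (rad/s): [2.57, 2.57, 3.14, 3.14, 3.14, 3.14].

### API

Orientations are given as [roll, pitch, yaw] about the fixed x, y, z axes, in that order (R = Rz(yaw) Ry(pitch) Rx(roll)).
In Python, from plant import bot gives the robot as it stands. The module is installed in compiled form; this text tells all that it offers.
- The arm moves only by the shell command python3 -m pendant 'ROWS'. ROWS is JSON, a list of rows, each a list of 3 entries, a list of its own where there are three numbers: the shift along the world's x, y, z as a fraction of full scale, then the turn, a rotation vector about the world's x, y, z as a fraction of full scale, then the opening, from -1 (shut) to 1 (fully open), so that 0 is half open. In form: [[[tx, ty, tz], [rx, ry, rz], claw], ...]. A call has exactly 10 rows; each row shifts and turns the commanded pose from where the row before left it; what a row does not reach is not made up. Full scale, the value 1, is 30 mm for a shift and 0.12 rad for a turn. A row lasts 1/12 s, in which the tool goes at most 41.7 mm and 7.16 degrees, less where a joint would pass 70% of its speed; a pose out of reach is approached as far as the arm can. A call with a number of a shift or a turn outside -1 to 1 is refused whole. A call with a gripper value outside its range is refused whole. The fingers move at their own pace and stop on an object; the grip force is fixed at half the most. Time passes only in rows, so rows that do not move let the fingers close, or fill a call up. It gives the time, the measured TCP pose, the force, the opening and the grip force at its end, in the units of the state.
- bot.get_obs(): the state, without advancing time (a new reading comes with each control period).
- bot.capture(name): name is "side" or "top" or "wrist"; returns the picture (420x560x3 uint8, blue, green, red); there is no depth.
- bot.camera_params(name): a dict with "fovy" (degrees; the focal length in pixels is half the picture's height over the tangent of half this angle, whatever the lens; pixels are square), "cx", "cy" (the principal point, pixels), "camera_from_world" (4x4, takes a point from world to camera coordinates). Camera axes: x right, y down, z forward; pixel columns grow to the right and rows downward; lengths in mm; the calibration is good to about 2 mm. A picture is of the moment at which its call begins: read the wrist's pose just before it. camera_params takes no time and is no camera call; for the wrist camera it gives the pose at the moment of the call.
- bot.close_job(): hands the job in; it is judged then, once.
The state is a dict: "time": time; "joint_positions": joint angles; "dq": joint speeds; "tau": joint torques, N m; "tool_pos": TCP position; "tcp_rot": TCP orientation; "contact_force": force on the tool from outside, world axes, zero at the start; "moment": the same for the moment, N m; "grip_width": finger opening in mm; "finger_force": force on a finger pad.
Only numpy, scipy, OpenCV 4.12 (cv2) and the standard library are available. Lean on these libraries where they do the work, as an engineer would, in place of code of your own. Each camera call takes 0.05 s, during which the arm holds its last target. There are 200 camera calls.

### The job

We are about to restock the milk chiller. First stand the milk carton that has toppled over gently upright again in the gap it fell out of, in line with the other three on the bar mat, and let go of it. Then raise the chiller's lid and finish while still holding it with the gripper, open at about 45 degrees, so that a colleague can put the cartons in. The lid falls shut if released, so do not let it drop or prop it on anything, and leave the other cartons, the pitchers, the bowl and the cup standing where they are.

Things in the scene. Friction and masses are not known exactly. Their poses are not given: they have to be found in the camera images.
- carton_fallen_mid (a point): The toppled milk carton: blue with a white band and an orange stripe, square 50 x 50 mm, 105 mm tall, with a white screw cap (22 mm wide, 11 mm high, a little off centre) on its top; 0.19 to 0.33 kg, evenly filled. It lies on the mat beside the row, its foot at the gap and its top towards the mat's +y (the robot's left). Point: centre of the carton, half-way up (52.5 mm from its foot). Its z axis runs from foot to top, x and y are square to its sides.
- carton_fallen: The same toppled carton; origin at the centre of its foot (underside), axes as above.
- mat: Black rubber bar mat, fixed, 380 (x) x 215 (y) mm, 6 mm thick, with grey edging. Origin on the table under the middle of the row of cartons; x runs along the row, away from the robot. The mat reaches 190 mm either way in x, 72 mm to -y and 142 mm to +y of the origin. The four places of the row are at x = -150, -50, +50 and +150 mm, y = 0; the outer two and one of the inner two are taken. The mat stands on one side of the table and the chiller on the other, either way round.
- place_a (a point): Centre of the inner place of the row at x = -50 mm of the mat, on the mat's top. The gap is this place or place_b: the one where no carton stands.
- place_b (a point): Centre of the inner place of the row at x = +50 mm of the mat, on the mat's top.
- chiller: Countertop milk chiller, fixed: white housing 250 (x) x 340 (y) x 145 mm high; a cooling unit with control panel 98 mm wide at its +y end is 167 mm high; beside it the well under the stainless lid. Origin under the centre of the housing on the table; x points from the front to the hinge side.
- lid (a joint): Angle of the chiller's lid: 0 shut, grows as the front edge rises, stop at 1.4 rad; 45 degrees is 0.785. Stainless lid 240 mm from hinge line to front edge, 236 mm wide, 22 mm thick, 0.5 to 1 kg; free hinge at the back, so it falls shut from any angle unless held.
- lid_hinge (a point): Middle of the lid's hinge line, 148 mm above the table; the line is along the chiller's y; axes as the chiller's.
- lid_handle (a point): Middle of the black round bar handle on the lid: bar 12 mm thick, 120 mm long along the chiller's y on two end posts; its axis is 200 mm from the hinge line and 40 mm above the lid's upper face (62 mm above the plane of the hinge line). 210 mm above the table when the lid is shut; the bar may turn between the fingers as the lid rises. Axes turn with the lid.
- carton_near_mid (a point): Small milk carton, same make as the fallen one (50 x 50 x 105 mm plus cap), standing in the row on the mat; bystander. Point: its centre, half-way up
- carton_inner_mid (a point): Small milk carton, same make as the fallen one (50 x 50 x 105 mm plus cap), standing in the row on the mat; bystander. Point: its centre, half-way up
- carton_far_mid (a point): Small milk carton, same make as the fallen one (50 x 50 x 105 mm plus cap), standing in the row on the mat; bystander. Point: its centre, half-way up
- carton_near: Same carton; origin at the centre of its foot
- carton_inner: Same carton; origin at the centre of its foot
- carton_far: Same carton; origin at the centre of its foot
- pitcher_steel: Steel milk pitcher, 84 mm wide, 110 mm tall, handle to its +y; bystander at one side of the table. Origin: centre of its underside
- pitcher_blue: Blue milk pitcher, 90 mm wide, 120 mm tall, handle to its +y; bystander at one side. Origin: centre of its underside
- glass_bowl: Empty glass bowl, 110 mm wide, 45 mm tall, bystander at one side. Origin: centre of its underside
- cup: White cup, 72 mm wide, 55 mm tall, handle to its +y; bystander standing on top of the chiller's cooling unit. Origin: centre of its underside
Things that resemble listed ones, but are neither listed nor needed, are in the scene too. Leave any yellow look-alike of the carton_far alone.

How it is judged (in metres and radians):
On the way, in this order (a step that is already met when the one before it is completed fails the run):
1. the fallen carton stands upright in its gap in the row, let go of (angle between carton_fallen_mid's own z axis and vertical below 0.12 rad and (horizontal distance between carton_fallen_mid and place_a below 0.025 m or horizontal distance between carton_fallen_mid and place_b below 0.025 m) and height (world z) of carton_fallen_mid below 0.064 m and contact force between carton_fallen and the fingers below 0.05 N and linear speed of carton_fallen below 0.03 m/s), for 0.3 s.
2. the lid is raised to about 45 degrees and held there by the fingers (value of joint lid between 0.6454 and 0.9254 rad and contact force between lid and the fingers above 1 N), for 0.5 s.
At the end, for the whole second after the job is handed in: The lid is held still by the fingers at 45 degrees, within 8 degrees either way, with no carton, pitcher, bowl or cup propping it; the carton that had fallen stands upright (within 7 degrees) on the mat, released, within 25 mm of the centre of its gap in the row (all of step 2 and angle between carton_fallen_mid's own z axis and vertical below 0.12 rad and (horizontal distance between carton_fallen_mid and place_a below 0.025 m or horizontal distance between carton_fallen_mid and place_b below 0.025 m) and height (world z) of carton_fallen_mid below 0.064 m and contact force between carton_fallen and the fingers below 0.05 N and velocity of joint lid between -0.1 and 0.1 rad/s and contact force between lid and carton_fallen below 0.1 N and contact force between lid and carton_near below 0.1 N and contact force between lid and carton_inner below 0.1 N and contact force between lid and carton_far below 0.1 N and contact force between lid and pitcher_steel below 0.1 N and contact force between lid and pitcher_blue below 0.1 N and contact force between lid and glass_bowl below 0.1 N and contact force between lid and cup below 0.1 N); the arm keeps its last pose, push and grip.
It fails at once if another carton of the row is knocked over or pushed more than 30 mm ((distance of carton_near_mid from where it was at the start of the episode above 0.03 m or angle between carton_near_mid's own z axis and vertical above 0.35 rad) or (distance of carton_inner_mid from where it was at the start of the episode above 0.03 m or angle between carton_inner_mid's own z axis and vertical above 0.35 rad) or (distance of carton_far_mid from where it was at the start of the episode above 0.03 m or angle between carton_far_mid's own z axis and vertical above 0.35 rad)).
It fails at once if a pitcher, the bowl or the cup is knocked over or pushed more than 30 mm ((distance of pitcher_steel from where it was at the start of the episode above 0.03 m or angle between pitcher_steel's own z axis and vertical above 0.35 rad) or (distance of pitcher_blue from where it was at the start of the episode above 0.03 m or angle between pitcher_blue's own z axis and vertical above 0.35 rad) or (distance of glass_bowl from where it was at the start of the episode above 0.03 m or angle between glass_bowl's own z axis and vertical above 0.35 rad) or (distance of cup from where it was at the start of the episode above 0.03 m or angle between cup's own z axis and vertical above 0.35 rad)).
It fails at once if the fallen carton is thrown or dropped (faster than 0.9 m/s) (linear speed of carton_fallen above 0.9 m/s).
It fails at once if the lid is dropped (closing faster than 2.5 rad/s) (velocity of joint lid below -2.5 rad/s).
It also fails if it takes over 64 s, if anything falls off the work surface, if the arm or the gripper's body presses on something with over 40 N, if the wrist force passes 120 N, or if a joint passes its speed limit or range.

## Working session

There is one attempt and no reset: what is moved stays moved. The work goes in short steps, Python scripts to look and compute and a shell command to move; the robot and the scene stay as the last step left them, time stands still between calls to the robot, and variables do not carry over. Pictures are saved under pics/ and viewed, at most 10 in all, crops included, and the job is handed in when it is done.

```bash
mkdir -p pics
python3 - <<'E'
from plant import bot
import cv2
for n in ("side","top"):
    im=bot.capture(n); cv2.imwrite(f"pics/{n}0.png",im)
    p=bot.camera_params(n); print(n,p)
print(bot.get_obs())
E
```

```text
side {'fovy': 54.86668412777931, 'cx': 271.85904199310534, 'cy': 211.68678352853934, 'camera_from_world': array([[-9.92973926e-01,  1.17863918e-01, -1.05298934e-02,
         5.68629319e+02],
       [ 1.02583360e-01,  8.13038526e-01, -5.73101221e-01,
         3.22802155e+01],
       [-5.89867465e-02, -5.70154761e-01, -8.19416934e-01,
         1.31611975e+03],
       [ 0.00000000e+00,  0.00000000e+00,  0.00000000e+00,
         1.00000000e+00]])}
top {'fovy': 48.904149764010654, 'cx': 270.5726418719228, 'cy': 211.56053193525247, 'camera_from_world': array([[ 2.29731328e-03, -9.99954468e-01, -9.26193624e-03,
         3.36230947e-01],
       [-9.97565246e-01, -1.64605323e-03, -6.97199361e-02,
         5.86437249e+02],
       [ 6.97015160e-02,  9.39955424e-03, -9.97523607e-01,
         1.54074262e+03],
       [ 0.00000000e+00,  0.00000000e+00,  0.00000000e+00,
         1.00000000e+00]])}
{'time': 0.1, 'joint_positions': array([-1.31897630e+00,  3.42672579e-01,  1.52492018e+00,  5.88774816e-06,
        1.27538376e+00, -1.45956042e-01]), 'dq': array([ 2.92836746e-04, -1.60974843e-03, -3.27059949e-03,  1.36462175e-08,
        1.42177680e-03,  1.97296128e-03]), 'tau': array([ 9.96646049e-04, -4.32002270e+01, -2.44694513e+01,  7.18848361e-02,
        5.26726688e-02, -4.95412087e-05]), 'tool_pos': array([ 203.31750122, -483.6238622 ,  212.30478814]), 'tcp_rot': array([-3.14022432e+00, -2.06837539e-04,  3.97774214e-01]), 'contact_force': array([ 0.62857931, -0.09369733,  0.72313121]), 'moment': array([ 0.08034085,  0.05268576, -0.00745426]), 'finger_force': 0.0, 'grip_width': 92.00907262109845}
```

View pics/top0.png

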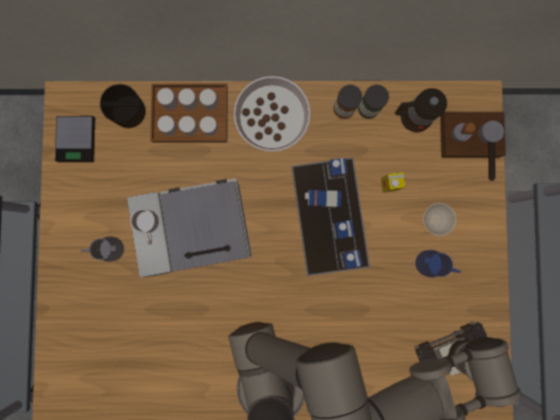

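View pics/side0.png

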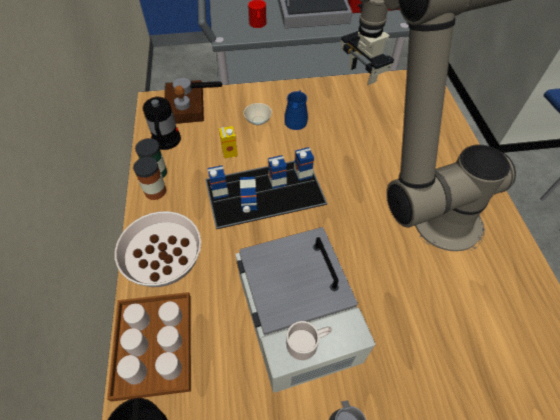

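The top view shows the mat at centre (corners about (293,167), (352,158), (368,266), (307,274)). Blue cartons stand at (337,167), (344,230) and (351,259). The fallen one lies at (323,198) with its cap at (307,196), so the gap is place_b. The chiller is at left, with its handle from (188,254) to (228,248) and the cup at (146,221). Two things could be the carton meant. The lying blue one at (323,198) fits the description; the yellow one at (395,181) is the look-alike, so I leave it alone. I'll confirm in a crop.

```bash
cat > h.py <<'E'
import numpy as np, cv2
from plant import bot
def cam(n):
    p=bot.camera_params(n); f=210/np.tan(np.radians(p["fovy"])/2); return f,p["cx"],p["cy"],np.array(p["camera_from_world"])
def ray(n,u,v,z,c=None):
    f,cx,cy,T=c or cam(n); R,t=T[:3,:3],T[:3,3]
    d=R.T@np.array([(u-cx)/f,(v-cy)/f,1]); o=-R.T@t
    return o+d*(z-o[2])/d[2]
def proj(n,P,c=None):
    f,cx,cy,T=c or cam(n); q=T[:3,:3]@np.array(P,float)+T[:3,3]; return f*q[0]/q[2]+cx,f*q[1]/q[2]+cy
def frame(o,yaw,p):
    c,s=np.cos(yaw),np.sin(yaw); return np.array([o[0]+c*p[0]-s*p[1],o[1]+s*p[0]+c*p[1],p[2]])
E
python3 - <<'E'
from h import *
im=cv2.imread("pics/top0.png")
a=im[145:285,285:415]; b=im[170:285,120:260]
cv2.imwrite("pics/c1.png",np.hstack([cv2.resize(a,None,fx=4,fy=4,interpolation=cv2.INTER_CUBIC)[:,:300*1+20*4-60]]) if 0 else cv2.resize(a,None,fx=4,fy=4,interpolation=cv2.INTER_CUBIC))
cv2.imwrite("pics/c2.png",cv2.resize(b,None,fx=5,fy=5,interpolation=cv2.INTER_CUBIC))
for uv in [(293,167),(352,158),(368,266),(307,274)]: print("mat",ray("top",*uv,6))
for uv in [(307,196),(323,198)]: print("fallen",ray("top",*uv,40))
for uv in [(188,254),(228,248)]: print("handle",ray("top",*uv,210))
E
```

```text
mat [740.94667182 -75.02572798   6.        ]
mat [ 772.29080645 -277.59110447    6.        ]
mat [ 403.67284639 -327.86657279    6.        ]
mat [ 376.24385426 -121.89538941    6.        ]
fallen [ 637.42600449 -120.3721044    40.        ]
fallen [ 630.78229642 -173.77706584   40.        ]
handle [447.07377268 243.4343947  210.        ]
handle [465.03105669 125.28188672 210.        ]
```

View pics/c1.png

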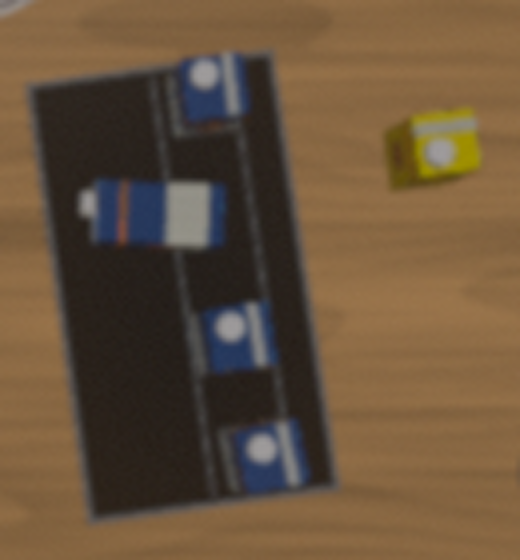

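View pics/c2.png

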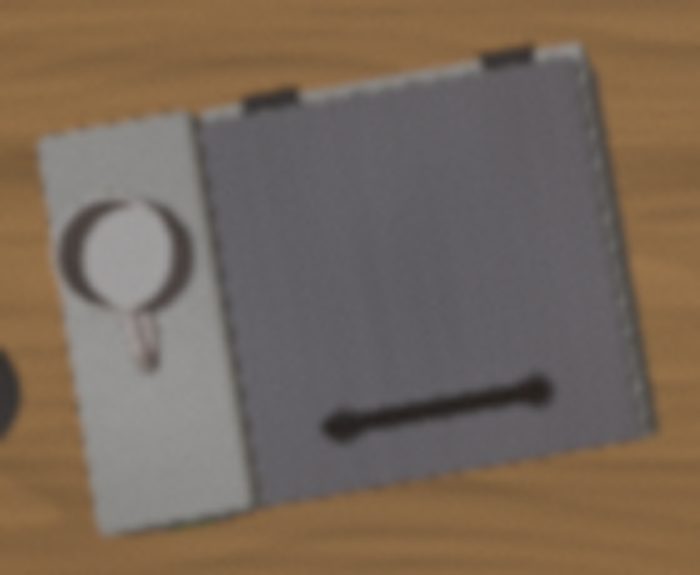

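The crop confirms the blue carton lying with its cap to the left. It shows corners at crop (95,179), (222,184), (222,247) and (92,244), and the gap in the second place from the top. The lid handle's ends are at crop (345,426) and (540,390).

```bash
python3 - <<'E'
from h import *
from scipy.optimize import least_squares
C=cam("top")
px=np.array([(30,87),(272,53),(337,486),(90,519)])/4+[285,145]
loc=[(190,142,6),(190,-72,6),(-190,-72,6),(-190,142,6)]
r=least_squares(lambda s:np.concatenate([np.subtract(proj("top",frame(s[:2],s[2],l),C),p) for l,p in zip(loc,px)]),[570,-220,.13])
m=r.x; print("mat",m,"res",np.round(r.fun,1))
for n,x in (("a",-50),("b",50)): print(n,frame(m[:2],m[2],(x,0,6)))
q=np.array([(95,179),(222,184),(222,247),(92,244)])/4+[285,145]
P=[ray("top",*p,56,C) for p in q]; print("carton top face",np.round(P,1))
P=np.array(P); ax=(P[0]+P[3]-P[1]-P[2])/2; print("centre",P.mean(0),"axis",ax,np.linalg.norm(ax),"ang",np.arctan2(ax[1],ax[0]),"w",np.linalg.norm(P[0]-P[3]),np.linalg.norm(P[1]-P[2]))
for n,p in (("far",(205,73)),("inner",(231,326)),("near",(263,448))):
    p=np.array(p)/4+[285,145]; w=ray("top",*p,122,C); d=w[:2]-m[:2]; c,s=np.cos(m[2]),np.sin(m[2]); print(n,"cap in mat",c*d[0]+s*d[1],-s*d[0]+c*d[1])
h=[ray("top",*(np.array(p)/5+[120,170]),210,C) for p in ((345,426),(540,390))]
print("handle",np.mean(h,0),np.linalg.norm(h[0]-h[1]),"yaw",np.arctan2(-(h[0]-h[1])[0],(h[0]-h[1])[1]))
E
python3 -m pendant '[[[-0.3,0.5,1],[0.5,0,0.0],0.5],[[0,0,1],[0.8,0,0],0.5],[[0,0,1],[0.8,0,0],0.5],[[0,0,0],[0.8,0,0],0.5],[[0,0,0],[0.8,0,0],0.5],[[0,0,0],[0,0,0],0.5],[[0,0,0],[0,0,0],0.5],[[0,0,0],[0,0,0],0.5],[[0,0,0],[0,0,0],0.5],[[0,0,0],[0,0,0],0.5]]'; python3 -c "
from plant import bot;print(bot.get_obs())"
```

```text
mat [ 5.77156565e+02 -2.37141677e+02  1.36801066e-01] res [-0.8 -1.2  0.4 -1.1  0.7  1.  -0.4  1.2]
a [ 527.62369956 -243.96041589    6.        ]
b [ 626.68943138 -230.32293883    6.        ]
carton top face [[ 656.6 -125.1   56. ]
 [ 652.5 -230.1   56. ]
 [ 600.3 -229.7   56. ]
 [ 602.6 -122.5   56. ]]
centre [ 627.98248171 -176.82711169   56.        ] axis [  3.17616841 106.08715636   0.        ] 106.13469173728832 ang 1.5408660314538756 w 54.062992592811895 52.285074872176175
far cap in mat 159.01439001146005 7.609588627380475
inner cap in mat -42.76788092841401 16.299588453969083
near cap in mat -140.7198621911739 5.3429274963727025
handle [454.29052464 182.8523158  210.        ] 117.12750885217004 yaw 0.18444295652831363
time: 0.93
tool_pos: [194.6, -468.4, 303.6]
tcp_rot: [-2.732, -0.166, 0.364]
contact_force: [0.4, 0.5, 0.1]
grip_width: 68.7
finger_force: 0.0
{'time': 0.9333, 'joint_positions': array([-1.38151081,  0.53248199,  1.06093197,  0.08746128,  1.97969196,
       -0.19198061]), 'dq': array([-0.00183423,  0.00200165, -0.00521848,  0.00092667,  0.00550183,
        0.00084411]), 'tau': array([-1.38766444e-01, -5.20501935e+01, -2.43494260e+01,  4.33590347e-01,
        1.94721468e+00, -2.51369190e-02]), 'tool_pos': array([ 194.60918474, -468.40302289,  303.64833815]), 'tcp_rot': array([-2.73239068, -0.16599728,  0.3639414 ]), 'contact_force': array([0.44713192, 0.4803368 , 0.09569841]), 'moment': array([-0.26222444, -0.01242164, -0.00466595]), 'finger_force': 0.0, 'grip_width': 68.65232841509118}
```

```bash
cat > go.py <<'E'
# python3 go.py x y z yaw tiltdeg axisang -> shift (mm) and world rotvec to target R = rot(axis,tilt) Rz(yaw)Rx(pi)
import sys; from h import *; from scipy.spatial.transform import Rotation as R
x,y,z,yaw,t,aa=map(float,sys.argv[1:7]); o=bot.get_obs()
T=R.from_rotvec(np.radians(t)*np.array([np.cos(aa),np.sin(aa),0]))*R.from_euler("xyz",[np.pi,0,yaw])
C=R.from_euler("xyz",o["tcp_rot"]); rv=(T*C.inv()).as_rotvec(); d=np.array([x,y,z])-o["tool_pos"]
print("t",o["time"],"shift/30",np.round(d/30,2),"rot/.12",np.round(rv/.12,2),"q",np.round(o["joint_positions"],2),"F",np.round(o["contact_force"],1),"grip",round(o["grip_width"],1),round(o["finger_force"],1))
E
python3 go.py 629 -97 250 1.541 -32 -0.03
```

```text
t 0.9333 shift/30 [14.48 12.38 -1.79] rot/.12 [-7.28  0.71  9.9 ] q [-1.38  0.53  1.06  0.09  1.98 -0.19] F [0.4 0.5 0.1] grip 68.7 0.0
```

```bash
python3 -m pendant '[[[0.7,0.6,0],[-0.36,0.035,0.5],0.5],[[0.7,0.6,0],[-0.36,0.035,0.5],0.5],[[0.7,0.6,0],[-0.36,0.035,0.5],0.5],[[0.7,0.6,0],[-0.36,0.035,0.5],0.5],[[0.7,0.6,0],[-0.36,0.035,0.5],0.5],[[0.7,0.6,0],[-0.36,0.035,0.5],0.5],[[0.7,0.6,0],[-0.36,0.035,0.5],0.5],[[0.7,0.6,0],[-0.36,0.035,0.5],0.5],[[0.7,0.6,0],[-0.36,0.035,0.5],0.5],[[0.7,0.6,0],[-0.36,0.035,0.5],0.5]]'; python3 -m pendant '[[[0.8,0.7,0],[-0.36,0.035,0.5],0.5],[[0.8,0.7,0],[-0.36,0.035,0.5],0.5],[[0.8,0.7,0],[-0.36,0.035,0.5],0.5],[[0.8,0.7,-0.2],[-0.36,0.035,0.5],0.5],[[0.8,0.7,-0.2],[-0.36,0.035,0.5],0.5],[[0.8,0.7,-0.2],[-0.36,0.035,0.5],0.5],[[0.8,0.7,-0.3],[-0.36,0.035,0.5],0.5],[[0.8,0.7,-0.3],[-0.36,0.035,0.5],0.5],[[0.8,0.6,-0.3],[-0.36,0.035,0.5],0.5],[[0.2,0.2,-0.3],[-0.36,0.035,0.4],0.5]]'; python3 go.py 629 -97 190 1.541 -32 -0.03
```

```text
time: 1.77
tool_pos: [405.2, -287.5, 303.9]
tcp_rot: [-3.041, 0.134, 0.981]
contact_force: [1.0, 0.2, 0.4]
grip_width: 69.0
finger_force: 0.0
time: 2.6
tool_pos: [629.0, -93.6, 248.7]
tcp_rot: [-3.133, 0.552, 1.548]
contact_force: [0.1, -0.7, -0.6]
grip_width: 68.6
finger_force: 0.0
t 2.6 shift/30 [ 0.   -0.11 -1.96] rot/.12 [-0.06 -0.06 -0.02] q [ 0.01  0.57  1.19 -0.56  1.43  0.13] F [ 0.1 -0.7 -0.6] grip 68.6 0.0
```

Run:
```python
from h import *
C=cam("wrist"); im=bot.capture("wrist")
import numpy as np
for p in [(656.6,-125.1,56),(652.5,-230.1,56),(600.3,-229.7,56),(602.6,-122.5,56)]:
    u,v=proj("wrist",p,C); print(round(u),round(v)); cv2.circle(im,(int(u),int(v)),4,(0,0,255),1)
cv2.imwrite("pics/w1.png",im); np.save("Cw.npy",np.array(C,dtype=object),allow_pickle=True)
```

```text
306 119
300 192
260 192
255 118
```

View pics/w1.png

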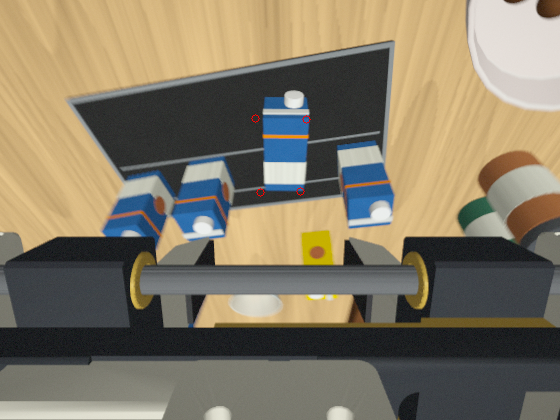

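The wrist picture shows the lying carton centred below the fingers, with its upper face spanning u 264–308 and v 113–190. That is about 5 px to the right of my prediction and 4 px higher, so the carton is about 5 mm further in +x and 4 mm further in +y. Its axis matches the tool yaw. The fingers straddle it.

```bash
python3 -m pendant '[[[0.03,-0.03,-0.7],[0,0,0],0.5],[[0.03,-0.03,-0.8],[0,0,0],0.5],[[0.03,-0.03,-0.8],[0,0,0],0.5],[[0.03,-0.03,-0.8],[0,0,0],0.5],[[0.03,-0.06,-0.8],[0,0,0],0.5],[[0.02,-0.02,-0.5],[0,0,0],0.5],[[0,-0.3,-0.45],[0,0,0],0.5],[[0,-0.3,-0.5],[0,0,0],0.5],[[0,-0.3,-0.5],[0,0,0],0.5],[[0,0,0],[0,0,0],0.5]]'; python3 go.py 634 -153 32 1.541 -32 -0.03
```

```text
time: 3.48
tool_pos: [629.4, -131.6, 71.4]
tcp_rot: [-3.125, 0.55, 1.543]
contact_force: [-0.8, -0.1, -1.0]
grip_width: 68.7
finger_force: 0.0
t 3.4833 shift/30 [ 0.15 -0.71 -1.31] rot/.12 [-0.07 -0.11  0.06] q [-0.05  0.74  1.4  -0.63  1.1   0.3 ] F [-0.8 -0.1 -1. ] grip 68.7 0.0
```

```bash
python3 -m pendant '[[[0.15,-0.15,-0.25],[0,0,0],0.5],[[0,-0.2,-0.35],[0,0,0],0.5],[[0,-0.2,-0.35],[0,0,0],0.5],[[0,-0.15,-0.3],[0,0,0],0.5],[[0,0,0],[0,0,0],0.5],[[0,0,0],[0,0,0],0],[[0,0,0],[0,0,0],-0.5],[[0,0,0],[0,0,0],-0.5],[[0,0,0],[0,0,0],-0.5],[[0,0,0],[0,0,0],-0.5]]'; python3 go.py 634 -153 32 1.541 -32 -0.03
```

```text
time: 4.32
tool_pos: [636.0, -150.7, 36.0]
tcp_rot: [-3.13, 0.551, 1.543]
contact_force: [-1.7, 2.3, 1.9]
grip_width: 49.4
finger_force: 29.8
t 4.3167 shift/30 [-0.07 -0.08 -0.13] rot/.12 [-0.07 -0.08  0.04] q [-0.08  0.79  1.4  -0.66  1.03  0.32] F [-1.7  2.3  1.9] grip 49.4 29.8
```

Gripped: opening 49.4 mm, 30 N. Next I lift and swing it upright.

```bash
python3 -m pendant '[[[0,0,0.2],[0,0,0],-0.5],[[0,0,0.5],[0,0,0],-0.5],[[0,0,0.5],[0.2,0,0],-0.5],[[0,-0.05,0.4],[0.5,-0.015,0],-0.5],[[0,-0.1,0.3],[0.65,-0.02,0],-0.5],[[0,-0.15,0.3],[0.65,-0.02,0],-0.5],[[0,-0.15,0.2],[0.65,-0.02,0],-0.5],[[0,-0.15,0.1],[0.65,-0.02,0],-0.5],[[0,-0.15,0],[0.65,-0.02,0],-0.5],[[0,-0.15,0],[0.65,-0.02,0],-0.5]]'; python3 go.py 630 -235 108 1.541 58 -0.03
```

```text
time: 5.15
tool_pos: [636.7, -178.4, 113.0]
tcp_rot: [-3.134, -0.004, 1.545]
contact_force: [0.3, -0.5, -3.3]
grip_width: 49.9
finger_force: 29.8
t 5.15 shift/30 [-0.22 -1.89 -0.17] rot/.12 [ 8.4  -0.3  -0.06] q [-0.39  0.68  1.24  0.    1.24 -0.36] F [ 0.3 -0.5 -3.3] grip 49.9 29.8
```

```bash
python3 -m pendant '[[[0,-0.15,0],[0.65,-0.02,0],-0.5],[[0,-0.2,0],[0.65,-0.02,0],-0.5],[[0,-0.2,0],[0.65,-0.02,0],-0.5],[[0,-0.2,0],[0.65,-0.02,0],-0.5],[[0,-0.2,0],[0.65,-0.02,0],-0.5],[[0,-0.2,0],[0.65,-0.02,0],-0.5],[[-0.05,-0.2,0],[0.65,-0.02,0],-0.5],[[-0.05,-0.15,0],[0.65,-0.02,0],-0.5],[[-0.05,-0.1,0],[0.65,-0.02,0],-0.5],[[-0.05,-0.1,0],[0.65,-0.02,0],-0.5]]'; python3 go.py 630 -235 108 1.541 58 -0.03
```

```text
time: 5.98
tool_pos: [630.0, -230.4, 111.9]
tcp_rot: [-3.137, -0.783, 1.548]
contact_force: [-0.1, 0.5, -2.7]
grip_width: 49.4
finger_force: 29.8
t 5.9833 shift/30 [ 0.   -0.15 -0.13] rot/.12 [ 1.91 -0.08 -0.09] q [-0.74  0.99  0.86  0.58  1.82 -0.73] F [-0.1  0.5 -2.7] grip 49.4 29.8
```

```bash
python3 -m pendant '[[[0,-0.05,0],[0.6,-0.02,0],-0.5],[[0,-0.05,0],[0.6,-0.02,0],-0.5],[[0,-0.05,0],[0.5,-0.02,0.1],-0.5],[[0,0,0],[0.2,0,0.3],-0.5],[[0,0,0],[0,0,0.4],-0.5],[[0,0,0],[0,0,0.4],-0.5],[[0,0,0],[0,0,0.2],-0.5],[[0,0,0],[0,0,0],-0.5],[[0,0,0],[0,0,0],-0.5],[[0,0,0],[0,0,0],-0.5]]'; python3 go.py 630 -235 85 1.708 58 0.137
python3 - <<'E'
from h import *
a=bot.capture("side"); b=bot.capture("wrist")
a=cv2.resize(a[130:230,190:340],None,fx=4,fy=4,interpolation=cv2.INTER_CUBIC)
b=cv2.resize(b,(400,300)); 
cv2.imwrite("pics/s2.png",cv2.resize(np.hstack([cv2.resize(a,(450,300)),b]),(800,282)))
E
```

```text
time: 6.82
tool_pos: [630.0, -233.8, 110.9]
tcp_rot: [-3.138, -1.009, 1.716]
contact_force: [-0.1, -0.4, -2.9]
grip_width: 49.8
finger_force: 29.8
t 6.8167 shift/30 [ 0.   -0.04 -0.86] rot/.12 [ 0.03 -0.01 -0.09] q [-0.74  1.22  0.53  0.7   2.16 -0.73] F [-0.1 -0.4 -2.9] grip 49.8 29.8
```

View pics/s2.png

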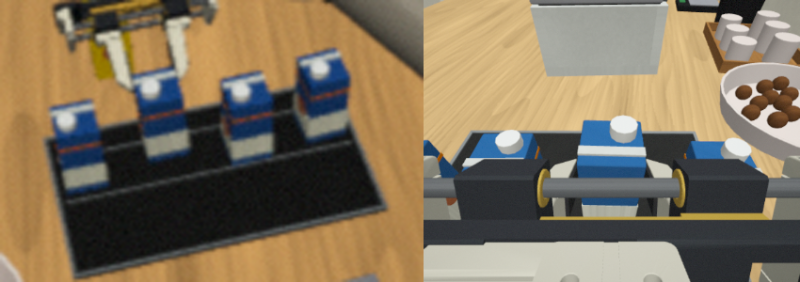

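The side crop shows the carton upright between the inner and far ones: its foot is at (167,158), and the row line there is about (168,175), so it only needs lowering. The wrist view agrees.

```bash
python3 -m pendant '[[[0,0,-0.1],[0,0,0],-0.5],[[0,0,-0.15],[0,0,0],-0.5],[[0,0,-0.15],[0,0,0],-0.5],[[0,0,-0.15],[0,0,0],-0.5],[[0,0,-0.1],[0,0,0],-0.5],[[0,0,-0.07],[0,0,0],-0.5],[[0,0,-0.05],[0,0,0],-0.5],[[0,0,0],[0,0,0],-0.5],[[0,0,0],[0,0,0],-0.5],[[0,0,0],[0,0,0],-0.5]]'; python3 -m pendant '[[[0,0,-0.03],[0,0,0],-0.5],[[0,0,-0.03],[0,0,0],-0.5],[[0,0,-0.03],[0,0,0],-0.5],[[0,0,-0.03],[0,0,0],-0.5],[[0,0,-0.03],[0,0,0],-0.5],[[0,0,0],[0,0,0],-0.5],[[0,0,0],[0,0,0],-0.5],[[0,0,0],[0,0,0],-0.5],[[0,0,0],[0,0,0],-0.5],[[0,0,0],[0,0,0],-0.5]]'
```

```text
time: 7.75
tool_pos: [630.1, -233.6, 87.7]
tcp_rot: [-3.138, -1.009, 1.716]
contact_force: [-0.1, -0.4, -2.5]
grip_width: 49.6
finger_force: 29.8
time: 8.58
tool_pos: [630.0, -234.2, 85.3]
tcp_rot: [3.141, -1.009, 1.72]
contact_force: [-0.7, -4.4, 7.7]
grip_width: 49.6
finger_force: 29.8
```

```bash
python3 -m pendant '[[[0,0,0.03],[0,0,0],-0.5],[[0,0,0.02],[0,0,0],-0.2],[[0,0,0],[0,0,0],0.0],[[0,0,0],[0,0,0],0.1],[[0,0,0],[0,0,0],0.15],[[0,0,0],[0,0,0],0.25],[[0,0,0],[0,0,0],0.35],[[0,0,0],[0,0,0],0.4],[[0,0,0],[0,0,0],0.4],[[0,0,0],[0,0,0],0.4]]'
python3 - <<'E'
from h import *
a=bot.capture("side"); b=bot.capture("wrist")
a=cv2.resize(a[130:230,190:340],(450,300),interpolation=cv2.INTER_CUBIC)
cv2.imwrite("pics/s3.png",cv2.resize(np.hstack([a,cv2.resize(b,(400,300))]),(800,282)))
E
```

```text
time: 9.42
tool_pos: [630.1, -233.3, 84.2]
tcp_rot: [-3.137, -1.01, 1.716]
contact_force: [-0.2, 0.6, -0.2]
grip_width: 64.1
finger_force: 0.0
```

View pics/s3.png

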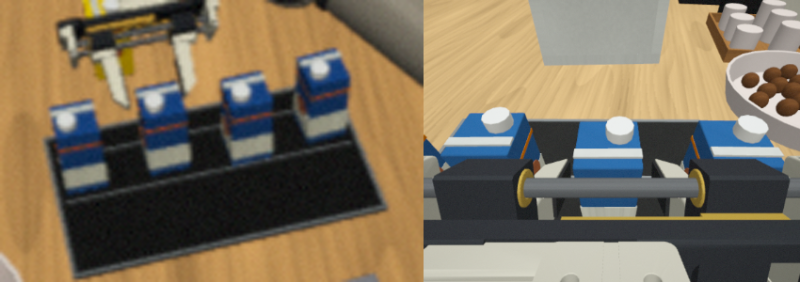

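The carton stands upright and free in the row: (165,130) in the side crop, with the fingers open on either side. Now I back off upwards.

```bash
python3 -m pendant '[[[0.03,-0.25,0.2],[0,0,0],0.4],[[0.05,-0.45,0.4],[0,0,0],0.4],[[0.05,-0.5,0.5],[0,0,0],0.4],[[0.05,-0.5,0.6],[0,0,0],0.4],[[0.05,-0.5,0.7],[0,0,0],0.4],[[0,-0.5,0.8],[0,0,0],0.4],[[0,-0.2,0.9],[0,0,0],0.4],[[0,0,0.9],[0,0,0],0.4],[[0,0,0.9],[0,0,0],0.4],[[0,0,0.5],[0,0,0],0.4]]'; python3 go.py 454 183 310 1.75 0 0
```

```text
time: 10.35
tool_pos: [607.5, -294.4, 272.2]
tcp_rot: [3.12, -0.999, 1.719]
contact_force: [0.3, -0.4, -0.1]
grip_width: 64.3
finger_force: 0.0
t 10.35 shift/30 [-5.12 15.91  1.26] rot/.12 [-8.24 -1.2   0.32] q [-0.82  1.24  0.04  1.    2.51 -0.31] F [ 0.3 -0.4 -0.1] grip 64.3 0.0
```

```bash
python3 -m pendant '[[[-0.25,0.75,0.1],[-0.45,-0.06,0.02],0.2],[[-0.25,0.8,0.1],[-0.45,-0.06,0.02],0.2],[[-0.25,0.8,0.1],[-0.45,-0.06,0.02],0.2],[[-0.25,0.8,0.1],[-0.45,-0.06,0.02],0.2],[[-0.25,0.8,0.1],[-0.45,-0.06,0.02],0.2],[[-0.25,0.8,0.1],[-0.45,-0.06,0.02],0.2],[[-0.25,0.8,0.1],[-0.45,-0.06,0.02],0.2],[[-0.25,0.8,0.1],[-0.45,-0.06,0.02],0.2],[[-0.25,0.8,0.1],[-0.45,-0.06,0.02],0.2],[[-0.25,0.8,0.1],[-0.45,-0.06,0.02],0.2]]'; python3 go.py 454 183 310 1.75 0 0
```

```text
time: 11.18
tool_pos: [542.3, -70.0, 299.8]
tcp_rot: [3.13, -0.493, 1.726]
contact_force: [-0.2, 0.6, 0.3]
grip_width: 54.8
finger_force: 0.0
t 11.1833 shift/30 [-2.94  8.43  0.34] rot/.12 [-4.07 -0.59  0.22] q [-0.51  0.47  1.2   0.4   1.77 -0.64] F [-0.2  0.6  0.3] grip 54.8 0.0
```

```bash
python3 -m pendant '[[[-0.3,0.9,0.03],[-0.45,-0.06,0.02],0.2],[[-0.35,0.9,0.04],[-0.45,-0.06,0.02],0.2],[[-0.35,0.9,0.04],[-0.45,-0.06,0.02],0.2],[[-0.35,0.9,0.04],[-0.45,-0.06,0.02],0.2],[[-0.35,0.9,0.04],[-0.45,-0.06,0.02],0.2],[[-0.35,0.9,0.04],[-0.45,-0.06,0.02],0.2],[[-0.35,0.9,0.04],[-0.45,-0.06,0.02],0.2],[[-0.3,0.9,0.04],[-0.45,-0.06,0.02],0.2],[[-0.2,0.8,0.03],[-0.45,-0.06,0.06],0.2],[[0,0.4,0],[0,0,0],0.2]]'; python3 go.py 454 183 270 1.75 0 0
python3 - <<'E'
from h import *
b=bot.capture("wrist")
C=cam("wrist")
for s in (60,-60):
    p=frame((454.3,182.9),.18,(0,s,210)); u,v=proj("wrist",p,C); print(u,v); cv2.circle(b,(int(u),int(v)),5,(0,0,255),1)
cv2.imwrite("pics/w4.png",b)
E
```

```text
time: 12.02
tool_pos: [454.3, 184.6, 310.6]
tcp_rot: [-3.138, -0.005, 1.754]
contact_force: [-0.1, -0.4, -0.9]
grip_width: 55.0
finger_force: 0.0
t 12.0167 shift/30 [-0.01 -0.05 -1.35] rot/.12 [-0.04 -0.04 -0.03] q [0.23 0.22 1.43 0.01 1.5  0.04] F [-0.1 -0.4 -0.9] grip 55.0 0.0
277.223087092654 138.68044431416132
277.1019422127264 271.0638271759784
```

View pics/w4.png

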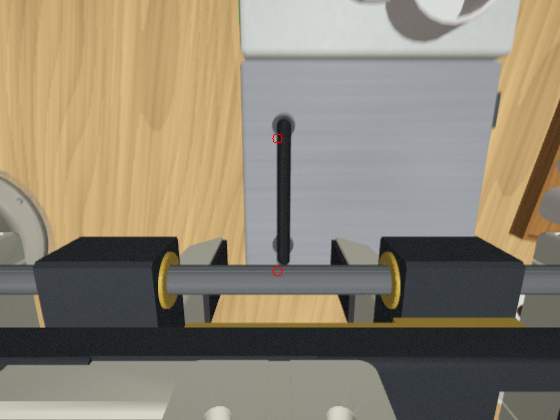

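The wrist view shows the handle bar vertical at u≈284, v≈125–260, parallel to the pads. It is about 6 mm further along the chiller's x and about 10 mm further along its y than predicted. I correct for that, descend and grip.

```bash
python3 -m pendant '[[[0.12,0.25,-0.3],[0,0,0],0.2],[[0,0,-0.6],[0,0,0],0.2],[[0,0,-0.6],[0,0,0],0.2],[[0,0,-0.6],[0,0,0],0.2],[[0,0,-0.5],[0,0,0],0.2],[[0,0,-0.4],[0,0,0],0.2],[[0,0,-0.25],[0,0,0],0.2],[[0,0,-0.17],[0,0,0],0.2],[[0,0,0],[0,0,0],0.2],[[0,0,0],[0,0,0],0.2]]'; python3 -m pendant '[[[0,0,0],[0,0,0],0],[[0,0,0],[0,0,0],-0.3],[[0,0,0],[0,0,0],-0.5],[[0,0,0],[0,0,0],-0.7],[[0,0,0],[0,0,0],-0.9],[[0,0,0],[0,0,0],-1],[[0,0,0],[0,0,0],-1],[[0,0,0],[0,0,0],-1],[[0,0,0],[0,0,0],-1],[[0,0,0],[0,0,0],-1]]'
```

```text
time: 12.9
tool_pos: [460.0, 188.0, 207.4]
tcp_rot: [-3.137, -0.006, 1.747]
contact_force: [0.1, -0.7, 0.1]
grip_width: 55.0
finger_force: 0.0
time: 13.73
tool_pos: [459.6, 188.4, 207.3]
tcp_rot: [-3.137, -0.006, 1.748]
contact_force: [0.4, -0.5, -0.1]
grip_width: 0.4
finger_force: 0.0
```

Closed to 0.4 mm, so the grip missed the bar. I look from here.

Run:
```python
from h import *
a=bot.capture("side"); b=bot.capture("wrist"); t=bot.capture("top")
u,v=proj("side",(459.6,188.4,207.3)); print(u,v)
u,v=map(int,(u,v)); print(proj("top",(459.6,188.4,207.3)))
a=cv2.resize(a[v-60:v+60,u-60:u+60],(400,400),interpolation=cv2.INTER_CUBIC)
cv2.circle(a,(200,200),4,(0,0,255),1)
cv2.imwrite("pics/s5.png",np.hstack([a,cv2.resize(b[60:340,140:420],(400,400))]))
```

```text
324.75372510292857 257.1915080643801
(np.float64(206.78381537148513), np.float64(249.7803425251662))
```

View pics/s5.png

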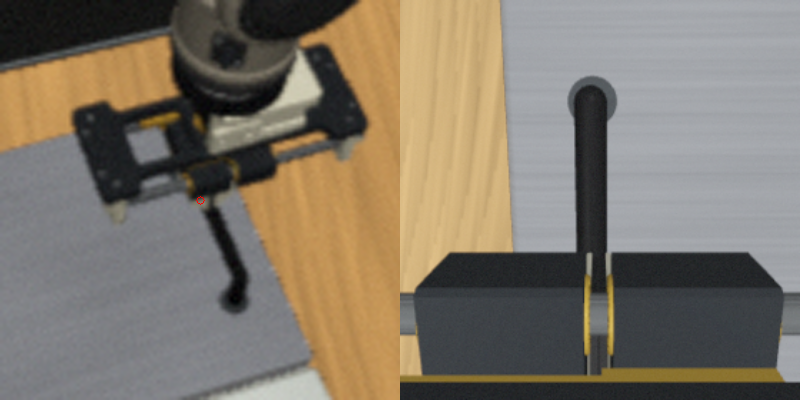

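The wrist and side crops show the closed fingers right over the bar in plan, with the bar running on under the tips: its far post is at side crop (235,298). So the height or y is off. I triangulate the bar ends from the first top and side pictures.

Run:
```python
from h import *
def tri(obs):
    A=[];b=[]
    for n,u,v in obs:
        f,cx,cy,T=cam(n)
        for k,(w,c) in enumerate(((u,cx),(v,cy))):
            r=T[k]-(w-c)/f*T[2]; A.append(r[:3]); b.append(-r[3])
    s=np.linalg.lstsq(np.array(A),np.array(b),rcond=None); return s[0],s[1]
print(tri([("top",189,255.2),("side",336,287)])); print(tri([("top",228,248),("side",318,242)]))
print("cam side",[proj("side",frame((458,191),.18,(0,s,210))) for s in (60,-60)])
# wrist: where TCP / fingertips / bar project now
print("wrist",proj("wrist",(459.6,188.4,207.3)),proj("wrist",(459.6,188.4,190)),[proj("wrist",frame((458,191),.18,(0,s,210))) for s in (60,-60)])
f,cx,cy,T=cam("wrist"); print(-T[:3,:3].T@T[:3,3],T[2,:3],f,cx,cy)
o=bot.get_obs(); print(o["finger_force"],o["grip_width"],o["contact_force"])
```

```text
(array([440.40841413, 250.19154936, 160.36562501]), array([7.97322184]))
(array([464.12969133, 128.27989765, 182.06948476]), array([0.89453602]))
cam side [(np.float64(334.8267255401501), np.float64(278.5223721312785)), (np.float64(317.1362737754202), np.float64(237.8412162354546))]
wrist (np.float64(277.34144258221073), np.float64(246.9324727269527)) (np.float64(277.58429946752125), np.float64(236.95009455583295)) [(np.float64(274.58567001227937), np.float64(134.6627078737359)), (np.float64(275.9231169738462), np.float64(336.57948064705886))]
[449.5781254  253.62142799 378.66613807] [ 0.03857111 -0.24245343 -0.969396  ] 317.5046851548231 278.6817304501947 208.82065658361617
0.0 0.6182844396326508 [-0.35656636  0.80949005  0.8371736 ]
```

```bash
python3 -m pendant '[[[0,0,0],[0,0,0],-0.6],[[0,0,0],[0,0,0],-0.3],[[0,0,0],[0,0,0],0],[[0,0,0],[0,0,0],0],[[0,0,0],[0,0,0],0],[[0,0,-0.1],[0,0,0],0],[[0,0,-0.1],[0,0,0],0],[[0,0,-0.1],[0,0,0],0],[[0,0,-0.1],[0,0,0],0],[[0,0,0],[0,0,0],0]]'
python3 - <<'E'
from h import *
b=bot.capture("wrist"); g=cv2.cvtColor(b,cv2.COLOR_BGR2GRAY); cv2.imwrite("pics/w6.png",b)
for v in range(110,250,12): 
    r=g[v,225:330]; k=np.where(r<60)[0]; print(v,(k.min()+225,k.max()+225,len(k)) if len(k) else None)
f,cx,cy,T=cam("wrist")
print([(s,z,np.round(proj("wrist",frame((459.6,188.4),.18,(0,s,z))),0)) for z in (170,190,210) for s in (0,30,60)])
E
```

```text
time: 14.72
tool_pos: [459.2, 188.3, 194.5]
tcp_rot: [-3.135, -0.006, 1.748]
contact_force: [0.6, 1.0, -0.8]
grip_width: 45.8
finger_force: 0.0
110 None
122 (np.int64(265), np.int64(281), 17)
134 (np.int64(261), np.int64(285), 25)
146 (np.int64(262), np.int64(285), 24)
158 (np.int64(262), np.int64(285), 24)
170 (np.int64(262), np.int64(285), 24)
182 (np.int64(263), np.int64(285), 23)
194 (np.int64(263), np.int64(285), 23)
206 (np.int64(263), np.int64(285), 23)
218 (np.int64(263), np.int64(285), 23)
230 (np.int64(264), np.int64(284), 21)
242 (np.int64(231), np.int64(327), 30)
[(0, 170, array([278., 233.])), (30, 170, array([278., 188.])), (60, 170, array([278., 139.])), (0, 190, array([278., 244.])), (30, 190, array([278., 194.])), (60, 190, array([277., 140.])), (0, 210, array([278., 257.])), (30, 210, array([277., 202.])), (60, 210, array([277., 141.]))]
```

```bash
python3 -m pendant '[[[0,0,0],[0,0,0],-0.2],[[0,0,0],[0,0,0],-0.4],[[0,0,0],[0,0,0],-0.5],[[0,0,0],[0,0,0],-0.6],[[0,0,0],[0,0,0],-0.7],[[0,0,0],[0,0,0],-0.8],[[0,0,0],[0,0,0],-0.9],[[0,0,0],[0,0,0],-0.9],[[0,0,0],[0,0,0],-0.9],[[0,0,0],[0,0,0],-0.9]]'
```

```text
time: 15.6
tool_pos: [456.8, 187.9, 195.3]
tcp_rot: [-3.131, -0.006, 1.749]
contact_force: [-9.0, -1.9, 6.4]
grip_width: 11.2
finger_force: 30.0
```

```bash
python3 -m pendant '[[[0,0,0],[0,0,0],-0.5],[[-0.08,0,0],[0,0,0],-0.5],[[0,0,0],[0,0,0],-0.5],[[0,0,0],[0,0,0],-0.5],[[0,0,-0.08],[0,0,0],-0.5],[[0,0,-0.08],[0,0,0],-0.5],[[0,0,-0.08],[0,0,0],-0.5],[[0,0,0],[0,0,0],-0.5],[[0,0,0],[0,0,0],-0.5],[[0,0,0],[0,0,0],-0.5]]'
```

```text
time: 16.43
tool_pos: [457.2, 188.4, 188.1]
tcp_rot: [-3.137, -0.006, 1.748]
contact_force: [-0.1, 0.1, -1.3]
grip_width: 23.0
finger_force: 0.0
```

```bash
python3 -m pendant '[[[0,0,0],[0,0,0],-0.6],[[0,0,0],[0,0,0],-0.7],[[0,0,0],[0,0,0],-0.8],[[0,0,0],[0,0,0],-0.9],[[0,0,0],[0,0,0],-0.9],[[0,0,0],[0,0,0],-0.9],[[0,0,0],[0,0,0],-0.9],[[0,0,0],[0,0,0],-0.9],[[0,0,0],[0,0,0],-0.9],[[0,0,0],[0,0,0],-0.9]]'
python3 - <<'E'
from plant import bot; o=bot.get_obs(); print(o["contact_force"],o["moment"])
E
```

```text
time: 17.27
tool_pos: [456.7, 188.3, 188.2]
tcp_rot: [-3.136, -0.006, 1.748]
contact_force: [-4.9, -1.1, 4.1]
grip_width: 11.1
finger_force: 30.0
[-4.90449709 -1.08998699  4.11612452] [-0.19981642  0.74435712  0.07582471]
```

Run:
```python
import numpy as np
k=np.arange(31)/30; s=(1-np.cos(np.pi*k))/2; th=s*np.pi/4; t=s*.349; c=10; ps=.18
ph=th+np.arctan2(62,200); X=200-209.4*np.cos(ph)-c*np.sin(t); Z=209.4*np.sin(ph)-62+c*(1-np.cos(t))
P=np.c_[X*np.cos(ps),X*np.sin(ps),Z]/30; d=np.diff(np.round(P,2),axis=0); r=np.diff(np.round(np.c_[-np.sin(ps)*t,np.cos(ps)*t]/.12,2),axis=0)
for a,b in zip(d,r): print([list(map(float,np.round(a,2))),[*map(float,np.round(b,2)),0],-0.9],end=",")
print(P[-1]*30,np.degrees(th[[10,20]]))
```

```text
[[0.0, 0.0, 0.01], [0.0, 0.01, 0], -0.9],[[0.02, 0.0, 0.05], [-0.01, 0.02, 0], -0.9],[[0.02, 0.01, 0.07], [0.0, 0.04, 0], -0.9],[[0.03, 0.0, 0.1], [-0.01, 0.05, 0], -0.9],[[0.04, 0.01, 0.12], [-0.01, 0.07, 0], -0.9],[[0.05, 0.01, 0.14], [-0.02, 0.08, 0], -0.9],[[0.06, 0.01, 0.17], [-0.02, 0.1, 0], -0.9],[[0.08, 0.01, 0.19], [-0.02, 0.1, 0], -0.9],[[0.09, 0.02, 0.2], [-0.02, 0.12, 0], -0.9],[[0.1, 0.02, 0.21], [-0.02, 0.13, 0], -0.9],[[0.12, 0.02, 0.23], [-0.02, 0.13, 0], -0.9],[[0.14, 0.03, 0.22], [-0.03, 0.14, 0], -0.9],[[0.14, 0.02, 0.23], [-0.03, 0.14, 0], -0.9],[[0.16, 0.03, 0.23], [-0.02, 0.15, 0], -0.9],[[0.17, 0.03, 0.23], [-0.03, 0.15, 0], -0.9],[[0.18, 0.03, 0.22], [-0.03, 0.15, 0], -0.9],[[0.18, 0.04, 0.2], [-0.02, 0.15, 0], -0.9],[[0.19, 0.03, 0.2], [-0.03, 0.14, 0], -0.9],[[0.19, 0.04, 0.18], [-0.03, 0.14, 0], -0.9],[[0.19, 0.03, 0.17], [-0.02, 0.14, 0], -0.9],[[0.18, 0.03, 0.15], [-0.02, 0.12, 0], -0.9],[[0.17, 0.04, 0.13], [-0.02, 0.12, 0], -0.9],[[0.16, 0.02, 0.12], [-0.02, 0.1, 0], -0.9],[[0.15, 0.03, 0.09], [-0.02, 0.1, 0], -0.9],[[0.13, 0.02, 0.09], [-0.02, 0.08, 0], -0.9],[[0.11, 0.02, 0.06], [-0.01, 0.07, 0], -0.9],[[0.08, 0.02, 0.05], [-0.01, 0.05, 0], -0.9],[[0.07, 0.01, 0.04], [0.0, 0.04, 0], -0.9],[[0.03, 0.01, 0.02], [-0.01, 0.02, 0], -0.9],[[0.02, 0.0, 0.01], [0.0, 0.01, 0], -0.9],[ 97.39543892  17.72300215 123.87403658] [11.25 33.75]
```

```bash
python3 -m pendant '[[[0,0,0.02],[0,0.01,0],-0.9],[[0.02,0,0.05],[-0.01,0.02,0],-0.9],[[0.02,0.01,0.07],[0,0.04,0],-0.9],[[0.03,0,0.1],[-0.01,0.05,0],-0.9],[[0.04,0.01,0.12],[-0.01,0.07,0],-0.9],[[0.05,0.01,0.14],[-0.02,0.08,0],-0.9],[[0.06,0.01,0.17],[-0.02,0.1,0],-0.9],[[0.08,0.01,0.19],[-0.02,0.1,0],-0.9],[[0.09,0.02,0.2],[-0.02,0.12,0],-0.9],[[0.1,0.02,0.2],[-0.02,0.13,0],-0.9]]'
```

```text
time: 18.1
tool_pos: [470.3, 190.7, 226.1]
tcp_rot: [-3.043, -0.006, 1.748]
contact_force: [-9.2, -2.0, -1.3]
grip_width: 11.0
finger_force: 30.0
```

```bash
python3 -m pendant '[[[0.12,0.02,0.23],[-0.02,0.13,0],-0.9],[[0.14,0.03,0.22],[-0.03,0.14,0],-0.9],[[0.14,0.02,0.23],[-0.03,0.14,0],-0.9],[[0.16,0.03,0.23],[-0.02,0.15,0],-0.9],[[0.17,0.03,0.23],[-0.03,0.15,0],-0.9],[[0.18,0.03,0.22],[-0.03,0.15,0],-0.9],[[0.18,0.04,0.2],[-0.02,0.15,0],-0.9],[[0.19,0.03,0.2],[-0.03,0.14,0],-0.9],[[0.19,0.04,0.18],[-0.03,0.14,0],-0.9],[[0.19,0.03,0.17],[-0.02,0.14,0],-0.9]]'
```

```text
time: 18.93
tool_pos: [519.7, 199.8, 292.1]
tcp_rot: [-2.87, -0.005, 1.747]
contact_force: [-13.7, -2.6, 10.1]
grip_width: 11.0
finger_force: 30.0
```

```bash
python3 -m pendant '[[[0.16,0.03,0.17],[-0.02,0.12,0],-0.9],[[0.15,0.04,0.15],[-0.02,0.12,0],-0.9],[[0.14,0.02,0.14],[-0.02,0.1,0],-0.9],[[0.13,0.03,0.11],[-0.02,0.1,0],-0.9],[[0.12,0.02,0.1],[-0.02,0.08,0],-0.9],[[0.1,0.02,0.07],[-0.01,0.07,0],-0.9],[[0.08,0.02,0.05],[-0.01,0.05,0],-0.9],[[0.06,0.01,0.04],[0,0.04,0],-0.9],[[0.03,0.01,0.02],[-0.01,0.02,0],-0.9],[[0,0,0],[0,0,0],-0.9]]'
python3 - <<'E'
from h import *
a=bot.capture("side"); cv2.imwrite("pics/s7.png",cv2.resize(a,(800,600),interpolation=cv2.INTER_CUBIC))
o=bot.get_obs(); print(o["contact_force"],o["tool_pos"],o["tcp_rot"])
E
```

```text
time: 19.77
tool_pos: [551.1, 205.6, 315.0]
tcp_rot: [-2.789, -0.004, 1.746]
contact_force: [-4.3, -4.4, -0.4]
grip_width: 10.9
finger_force: 30.0
[-4.03714833 -3.1307394  -0.49485719] [551.06452244 205.60449824 315.0342056 ] [-2.78949903 -0.00389091  1.74572814]
```

View pics/s7.png

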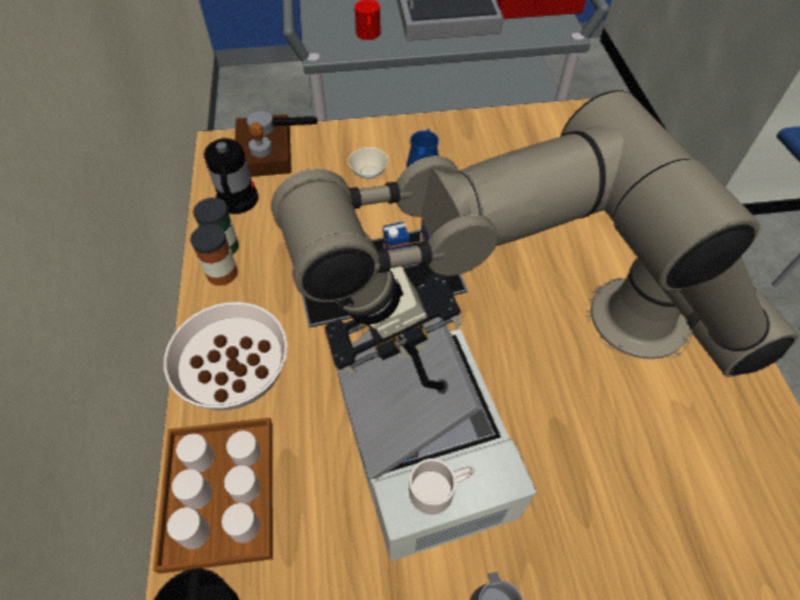

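The side view shows the lid raised in the grip. Its front +y corner is at about (481,408) in the enlarged view and the handle post base at (441,386); the cup still stands at (433,485). I check the angle by projection.

Run:
```python
from h import *
h=(655,228)
for d in (30,38,45,52,60):
    t=np.radians(d); f=lambda r,y,k: frame(h,.18,(-r*np.cos(t)+k*np.sin(t),y,148+r*np.sin(t)+k*np.cos(t)))
    print(d,"corner top/bottom",[np.round(np.array(proj("side",f(240,118,k)))*1.4286) for k in (22,0)],"post base",np.round(np.array(proj("side",f(200,57,22)))*1.4286),"bar end",np.round(np.array(proj("side",f(200,57,62)))*1.4286), "hinge corner",np.round(np.array(proj("side",f(0,118,22)))*1.4286))
```

```text
30 corner top/bottom [array([497., 410.]), array([502., 413.])] post base [460. 388.] bar end [450. 381.] hinge corner [368. 476.]
38 corner top/bottom [array([486., 407.]), array([493., 409.])] post base [450. 385.] bar end [436. 380.] hinge corner [367. 477.]
45 corner top/bottom [array([474., 405.]), array([483., 407.])] post base [440. 383.] bar end [423. 379.] hinge corner [366. 478.]
52 corner top/bottom [array([460., 404.]), array([470., 405.])] post base [428. 382.] bar end [408. 380.] hinge corner [365. 479.]
60 corner top/bottom [array([441., 405.]), array([453., 405.])] post base [412. 383.] bar end [390. 383.] hinge corner [364. 479.]
```

Corner (481,408) and post base (441,386) fit 45°. One still call to let it settle, then hand in.

```bash
python3 -m pendant '[[[0,0,0],[0,0,0],-0.9],[[0,0,0],[0,0,0],-0.9],[[0,0,0],[0,0,0],-0.9],[[0,0,0],[0,0,0],-0.9],[[0,0,0],[0,0,0],-0.9],[[0,0,0],[0,0,0],-0.9],[[0,0,0],[0,0,0],-0.9],[[0,0,0],[0,0,0],-0.9],[[0,0,0],[0,0,0],-0.9],[[0,0,0],[0,0,0],-0.9]]' && python3 -c "
from plant import bot; print(bot.close_job())"
```

```text
time: 20.65
tool_pos: [551.0, 205.6, 315.0]
tcp_rot: [-2.79, -0.004, 1.746]
contact_force: [-3.1, -3.9, -0.4]
grip_width: 10.8
finger_force: 30.0
the job is handed in; nothing more can be done
None
```

The fallen carton stands upright and released in its gap, and the gripper is holding the chiller lid open at about 45 degrees (checked by camera); the job was handed in at 20.7 s, and no pass/fail result was returned.

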